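Vent the pot-holding plate with its pull knob

TASK

The suction plate on the pot packing bench needs venting. Of the three pull-knob valves bolted to the bench, take the one with the flat round mushroom knob, pull the knob straight up until it snaps out to its detent and keep it out for a little over a second, then push it fully home again and let go. Leave the ball knob and the crossbar knob pushed in.

Things in the scene. Friction and masses are not known exactly. Their poses are not given: they have to be found in the camera images.
- mushroom_knob_head (a point): Centre of the mushroom knob's head: black flat disc, axis upright, 52 mm across, 16 mm thick (8 above, 8 below this point), on a 12 mm steel stem that slides straight up and down. Pushed in, this point is 101 mm above the table, with 27 mm of bare stem under the disc; below that a 28 mm wide collar (top 66 mm up) on a 56 mm square aluminium body (top 56 mm up), fixed to the bench.
- mushroom_knob (a joint): How far out the mushroom knob is, in m: 0 = fully home, 0.025 = fully out (upward), hard stops at both. Snap-over detent: it resists leaving either end with up to about 8 N, less towards half way (0.0125); a few mm past that it snaps by itself to the next end and stays there.
- ball_knob (a joint): How far out the neighbouring knob is that has a black ball head, 30 mm across, centre 103 mm above the table, in m. Same valve body, travel and detent as the mushroom knob's. 0 = fully home, where it starts and must stay.
- bar_knob (a joint): How far out the neighbouring knob is that has a black level crossbar head, 60 mm long, 18 mm thick, centre 101 mm above the table, in m. Same valve body, travel and detent as the mushroom knob's. 0 = fully home, where it starts and must stay.

How it is judged:
By the outcome, as a careful person would: the job done as asked, in the order asked, and still so for the second after the job is handed in, with the robot touching nothing.
It also fails if it takes over 40 s, if anything falls off the work surface, if the arm or the gripper's body presses on something with over 40 N, if the wrist force passes 120 N, or if a joint passes its speed limit or range.

ROBOT

A 7-joint arm with a two-finger parallel gripper is mounted at the origin on the work surface. World frame = base frame: x ahead of the robot, y to its left, z up, the work surface at z = 0. Lengths are in mm, angles in rad, forces in N, time in s.
With the tool pointing down it reaches from about 400 to 875 mm from the base axis. Payload 6.5 kg.
Tool frame: the origin (TCP) lies between the finger pads; the fingertips stand 8 mm ahead of it and the grasp point (between the pads) lies 11 mm behind it; z points along the fingers, y is the line along which they close (so a half turn about z gives the same grasp; the last joint's range is limited). The gripper opens to 85 mm and grips with 20 to 120 N. Pads are 22 mm wide; open, the fingers measure 114 mm over their backs; the gripper's body (76 mm by 85 mm) begins 54 mm behind the grasp point. The pads swing forward as they close: fully open they stand 13 mm farther back than shut.
Start: joints at [1.25, 0.536, -0.004, 1.538, 0.003, 1.067, -0.071], TCP at [163.83, -629.007, 239.29] pointing down, gripper open.
Joint ranges: [-2.7, 2.7], [-0.37, 2.16], [-1.27, 1.26], [0.24, 2.4], [-1.31, 4.45], [0.19, 1.91], [-2.76, 2.76]. Speed limits (rad/s): [2.39, 2.39, 3.14, 3.14, 3.14, 3.14, 3.14].

INTERFACE

Orientations are given as a rotation vector (axis times angle).
In Python, from cell import readout, vision, env gives the robot as it stands. The module is installed in compiled form; this text tells all that it offers.
- The arm moves only by the tool carry_out, never from a script. Its arguments are lists of equal length, an entry for each row: "delta_pos": the shift along the tool's x, y, z in m, a list of three; "dr": the turn, a rotation vector about the tool's x, y, z in rad, a list of three; "grip": the opening in per cent of the stroke, from 0 (shut) to 100 (fully open). In form: {"delta_pos": [[tx, ty, tz], ...], "dr": [[wx, wy, wz], ...], "grip": [grip, ...]}. A call has 1 to 8 rows; each row shifts and turns the commanded pose from where the row before left it, along the tool's axes as they then stand; what a row does not reach is not made up. A row lasts 1/10 s, in which the tool goes at most 50 mm and 8.59 degrees, less where a joint would pass 70% of its speed; a pose out of reach is approached as far as the arm can. A call is refused whole if a number of a shift passes 0.05 or a number of a turn 0.15, either way. A call with a gripper value outside its range is refused whole. The fingers move at their own pace and stop on an object; the grip force is fixed at half the most. Time passes only in rows, so rows that do not move let the fingers close. It gives the time, the measured TCP pose, the force, the opening and the grip force at its end, in the units of the state.
- readout.get_obs(): the state, without advancing time (a new reading comes with each control period).
- vision.snapshot(name): name is "side" or "top" or "wrist"; returns a dict with "pixels" (384x512x3 uint8, red, green, blue), "intrinsics" (3x3 intrinsics, pixels), "D" ([k1, k2, p1, p2, k3] as OpenCV has them; the pictures are not rectified), "position" and "orientation" of the camera in the world. Camera axes: x right, y down, z forward; pixel columns grow to the right and rows downward; lengths in mm; the calibration is good to about 2 mm. A picture is of the moment at which its call begins. There is no depth.
- env.hand_in(): hands the job in; it is judged then, once.
The state is a dict: "time_s": time; "q": joint angles; "joint_vel": joint speeds; "effort": joint torques, N m; "position": TCP position; "tcp_rot": TCP orientation; "ft_force": force on the tool from outside, world axes, zero at the start; "torque": the same for the moment, N m; "opening": finger opening in mm; "gripper_force": force on a finger pad.
Only numpy, scipy, OpenCV 4.12 (cv2) and the standard library are available. Lean on these libraries where they do the work, as an engineer would, in place of code of your own. Each camera call takes 0.05 s, during which the arm holds its last target. There are 200 camera calls.

## Working session

There is one attempt and no reset: what is moved stays moved. The work goes in short steps, Python scripts to look and compute and a tool call to move; the robot and the scene stay as the last step left them, time stands still between calls to the robot, and variables do not carry over. Pictures are saved under pics/ and viewed, at most 10 in all, crops included, and the job is handed in when it is done.

Besides the shell and the picture viewer there is one more tool, called as name(argument=value, ...) on one line, values as JSON. carry_out: Moves the arm, as the interface text tells. Its arguments: {"type":"object","properties":{"delta_pos":{"type":"array"},"dr":{"type":"array"},"grip":{"type":"array"}},"required":["delta_pos","dr","grip"]}

```bash
mkdir -p pics
cat > h.py <<'E'
import numpy as np, cv2, pickle
from cell import readout, vision, env
from scipy.spatial.transform import Rotation as R
def snap(n,f):
    s=vision.snapshot(n); cv2.imwrite(f'pics/{f}.png',s['pixels'][:,:,::-1]); pickle.dump(s,open(f'{f}.pkl','wb')); return s
def rot(o):
    o=np.array(o,float)
    return o if o.shape==(3,3) else (R.from_rotvec(o).as_matrix() if o.size==3 else R.from_quat(o).as_matrix())
def ray(s,u,v):
    p=cv2.undistortPoints(np.array([[[u,v]]],float),np.array(s['intrinsics']),np.array(s['D'])).ravel()
    return np.array(s['position']),rot(s['orientation'])@[p[0],p[1],1]
def atz(s,u,v,z):
    c,d=ray(s,u,v); return c+d*(z-c[2])/d[2]
E
python3 - <<'E'
from h import *
for n in('top','side'):
    s=snap(n,n+'1'); print(n,s['position'],s['orientation'])
o=readout.get_obs(); print(o)
t,b=[cv2.imread(f'pics/{n}1.png') for n in('top','side')]
E
```

```text
top [378.94587941  17.43288101 975.24436256] [-2.10834753  2.15960196 -0.23878609]
side [ 184.26928137 -554.73268688  795.20733509] [-2.26515843  0.66794534 -0.26270724]
{'time_s': 0.1, 'q': array([ 1.24980052,  0.53708923, -0.00439198,  1.53877105,  0.00258767,
        1.0673314 , -0.07120438]), 'joint_vel': array([ 0.00049594, -0.0004035 ,  0.00069768, -0.00255891, -0.00069066,
        0.00026619,  0.00035653]), 'effort': array([ 1.90419247e-03, -5.84575903e+01,  1.05194706e+00, -2.59780365e+01,
        1.27163695e-02,  4.68428596e-03,  1.86343289e-05]), 'position': array([ 163.65092777, -628.47750939,  238.50318362]), 'tcp_rot': array([-3.11458247e+00, -3.98985658e-01,  5.20517276e-04]), 'ft_force': array([ 0.07393902, -0.24133   , -0.57722954]), 'torque': array([ 0.057369  , -0.03188777, -0.03699356]), 'gripper_force': 0.0, 'opening': 85.55854613083636}
```

View pics/top1.png

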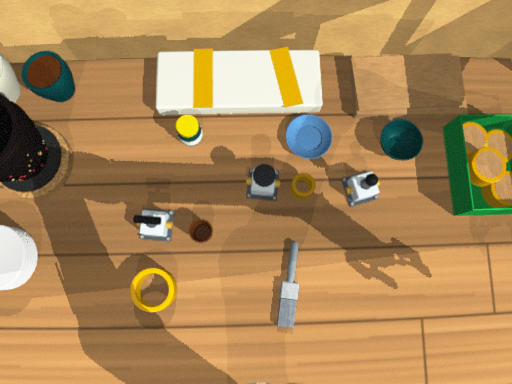

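View pics/side1.png

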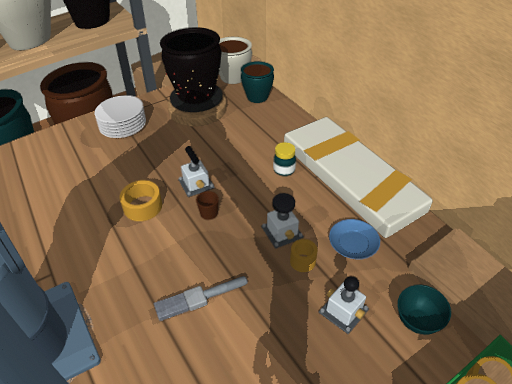

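The mushroom knob is the middle valve, at about (264,174) in top and (284,203) in side. The bar is at (148,219) in top and the ball at (371,179). I'll enlarge both views of the mushroom.

Run:
```python
from h import *
t,b=cv2.imread('pics/top1.png'),cv2.imread('pics/side1.png')
c=lambda i,u,v:cv2.resize(i[v-30:v+30,u-30:u+30],(400,400),interpolation=cv2.INTER_CUBIC)
cv2.imwrite('pics/crop1.png',np.hstack([c(t,264,180),c(b,284,215)]))
st,ss=[pickle.load(open(f,'rb')) for f in('top1.pkl','side1.pkl')]
print(atz(st,264,174,101),atz(ss,284,203,101), 'ball',atz(st,371,179,103),'bar',atz(st,148,219,101))
```

```text
[592.44445163 -25.27091018 101.        ] [591.31363797 -27.41655733 101.        ] ball [ 575.66555021 -269.15757876  103.        ] bar [495.73422224 233.69290437 101.        ]
```

View pics/crop1.png

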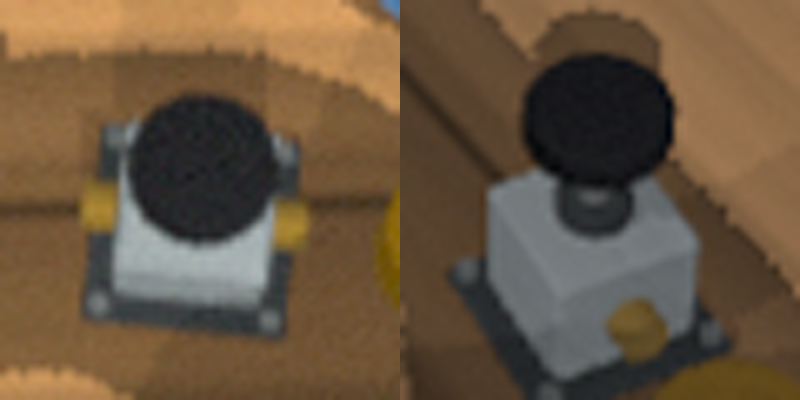

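Both views agree: the head is at about (591, -26.5, 101), in reach. Next I go over it at the present height.

carry_out(delta_pos=[[0.035,-0.03,0],[0.035,-0.03,0],[0.035,-0.03,0],[0.035,-0.03,0],[0.035,-0.03,0],[0.035,-0.03,0],[0.035,-0.03,0],[0.035,-0.03,0]], dr=[[0,0,0],[0,0,0],[0,0,0],[0,0,0],[0,0,0],[0,0,0],[0,0,0],[0,0,0]], grip=[100,100,100,100,100,100,100,100])

```text
time_s: 0.9
position: [374.8, -324.4, 239.2]
tcp_rot: [-3.116, -0.399, 0.0]
ft_force: [0.1, -0.9, -0.5]
opening: 85.2
gripper_force: 0.0
```

carry_out(delta_pos=[[0.035,-0.03,0],[0.035,-0.03,0],[0.035,-0.03,0],[0.035,-0.03,0],[0.035,-0.03,0],[0.02,-0.02,0],[0,0,0],[0,0,0]], dr=[[0,0,0],[0,0,0],[0,0,0],[0,0,0],[0,0,0],[0,0,0],[0,0,0],[0,0,0]], grip=[100,100,100,100,100,100,100,100])

```text
time_s: 1.7
position: [519.9, -112.2, 238.9]
tcp_rot: [-3.116, -0.401, 0.002]
ft_force: [-1.1, -0.6, -0.6]
opening: 85.6
gripper_force: 0.0
```

carry_out(delta_pos=[[0.03,-0.022,0],[0.03,-0.022,0],[0.03,-0.021,0],[0,0,0],[0,0,0]], dr=[[0,0,0],[0,0,0],[0,0,0],[0,0,0],[0,0,0]], grip=[100,100,100,100,100])

```text
time_s: 2.2
position: [590.4, -28.1, 238.8]
tcp_rot: [3.116, 0.398, -0.002]
ft_force: [0.2, -0.8, 0.6]
opening: 85.6
gripper_force: 0.0
```

Run:
```python
from h import *
s=snap('wrist','w1'); o=readout.get_obs(); print(o['position'],o['tcp_rot'],s['position'])
for p in ([591,-26.5,109],):
    R0=rot(s['orientation']); print(cv2.projectPoints(R0.T@(np.array(p)-s['position']),np.zeros(3),np.zeros(3),np.array(s['intrinsics']),np.array(s['D']))[0].ravel())
```

```text
[590.0288108  -29.10831572 238.83696149] [ 3.11541105e+00  3.95612726e-01 -2.37312316e-03] [673.46519966  -5.57392455 372.38551555]
[251.95653689 184.05215822]
```

View pics/w1.png

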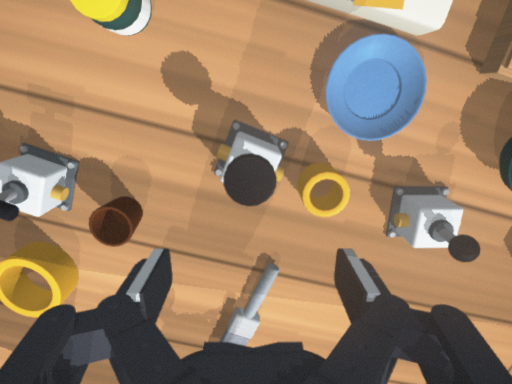

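Disc is centred at about (250,180) in the wrist picture, against a predicted (252,184), with clear room for both fingers.

Run:
```python
from h import *
s=pickle.load(open('w1.pkl','rb')); print(atz(s,250,179.5,106))
t=pickle.load(open('top1.pkl','rb'));print(atz(t,264.4,175.2,106));
t=pickle.load(open('side1.pkl','rb'));print(atz(t,284,203,102));
print(readout.get_obs()['position'])
```

```text
[594.02926705 -23.77461664 106.        ]
[588.43434456 -25.84391658 106.        ]
[590.7272939  -28.17615192 102.        ]
[590.0288108  -29.10831572 238.83696149]
```

carry_out(delta_pos=[[0.002,-0.003,0.035],[0,0,0.035],[0,0,0.03],[0,0,0.02],[0,0,0.015],[0,0,0.014],[0,0,0],[0,0,0]], dr=[[0,0,0],[0,0,0],[0,0,0],[0,0,0],[0,0,0],[0,0,0],[0,0,0],[0,0,0]], grip=[100,100,100,100,100,100,100,100])

```text
time_s: 3.05
position: [592.4, -23.9, 90.8]
tcp_rot: [3.116, 0.398, 0.001]
ft_force: [0.6, 0.0, 0.5]
opening: 85.5
gripper_force: 0.0
```

Run:
```python
from h import *
a=snap('side','s2')['pixels'][130:290,190:390,::-1]; w=snap('wrist','w2')['pixels'][:,:,::-1]
cv2.imwrite('pics/c2.png',np.hstack([cv2.resize(a,(400,320)),cv2.resize(w,(400,320))]))
```

```text
(no output)
```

View pics/c2.png

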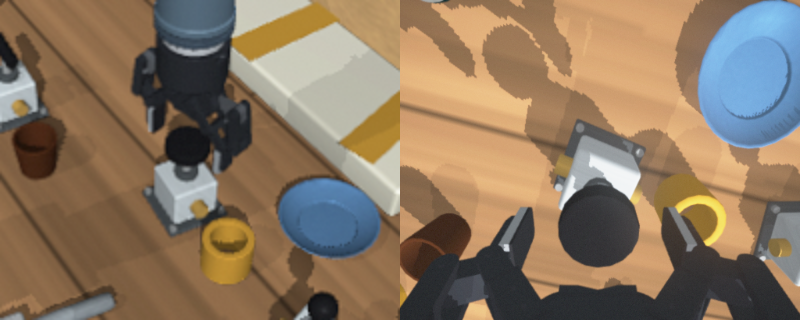

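The disc at (188,147) in the left crop is midway between the fingertips at (155,130) and (222,165), and the wrist view agrees. Closing now.

carry_out(delta_pos=[[0,0,0],[0,0,0],[0,0,0],[0,0,0],[0,0,0],[0,0,0],[0,0,0],[0,0,0]], dr=[[0,0,0],[0,0,0],[0,0,0],[0,0,0],[0,0,0],[0,0,0],[0,0,0],[0,0,0]], grip=[50,50,50,50,50,50,50,50])

```text
time_s: 3.95
position: [592.6, -24.2, 91.3]
tcp_rot: [3.115, 0.398, 0.002]
ft_force: [-0.9, -1.1, 6.3]
opening: 50.4
gripper_force: 61.2
```

carry_out(delta_pos=[[0,0,-0.003],[0,0,-0.003],[0,0,-0.004],[0,0,-0.004],[0,0,-0.004],[0,0,-0.004],[0,0,-0.003],[0,0,0]], dr=[[0,0,0],[0,0,0],[0,0,0],[0,0,0],[0,0,0],[0,0,0],[0,0,0],[0,0,0]], grip=[50,50,50,50,50,50,50,50])

```text
time_s: 4.75
position: [592.6, -24.2, 116.4]
tcp_rot: [3.115, 0.398, 0.002]
ft_force: [1.2, -5.7, 5.6]
opening: 50.3
gripper_force: 66.8
```

Run:
```python
from h import *
a=snap('side','s3')['pixels'][130:290,190:390,::-1]; b=snap('wrist','w3')['pixels'][:,:,::-1]
cv2.imwrite('pics/c3.png',np.hstack([cv2.resize(a,(400,320)),cv2.resize(b,(400,320))]))
o=readout.get_obs(); print(o['position'],o['ft_force'],o['opening'],o['time_s'])
```

```text
[592.55927748 -24.17781019 116.41016641] [ 1.36110659 -6.03865819  6.08306858] 50.45026743055068 4.85
```

View pics/c3.png

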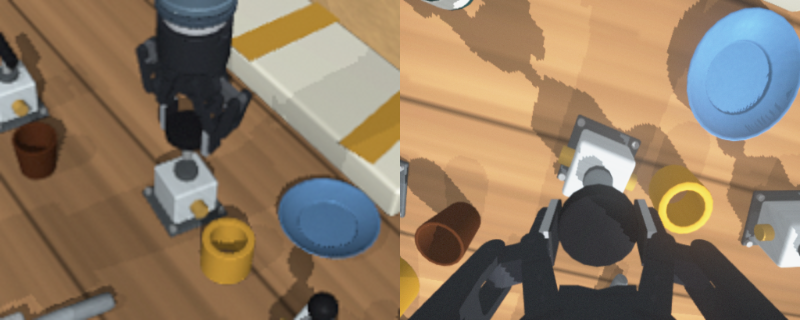

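The knob has clearly risen: long bare stem at (188,160) in the left crop, with the disc between the pads. Fz still pushes upward, so the detent is pulling out. I'll nudge up 1 mm to the stop and hold.

carry_out(delta_pos=[[0,0,-0.001],[0,0,0],[0,0,0],[0,0,0],[0,0,0],[0,0,0],[0,0,0],[0,0,0]], dr=[[0,0,0],[0,0,0],[0,0,0],[0,0,0],[0,0,0],[0,0,0],[0,0,0],[0,0,0]], grip=[50,50,50,50,50,50,50,50])

```text
time_s: 5.65
position: [592.5, -24.2, 116.5]
tcp_rot: [3.115, 0.398, 0.002]
ft_force: [4.7, -5.1, -2.5]
opening: 49.7
gripper_force: 66.2
```

carry_out(delta_pos=[[0,0,0],[0,0,0],[0,0,0],[0,0,0],[0,0,0],[0,0,0]], dr=[[0,0,0],[0,0,0],[0,0,0],[0,0,0],[0,0,0],[0,0,0]], grip=[50,50,50,50,50,50])

```text
time_s: 6.25
position: [592.5, -24.2, 116.5]
tcp_rot: [3.115, 0.398, 0.001]
ft_force: [4.6, -5.8, -2.3]
opening: 50.0
gripper_force: 66.2
```

At the stop (TCP did not rise, force reversed) and held for about 1.4 s. Pushing home.

carry_out(delta_pos=[[0,0,0.005],[0,0,0.005],[0,0,0.005],[0,0,0.005],[0,0,0.004],[0,0,0.003],[0,0,0],[0,0,0]], dr=[[0,0,0],[0,0,0],[0,0,0],[0,0,0],[0,0,0],[0,0,0],[0,0,0],[0,0,0]], grip=[50,50,50,50,50,50,50,50])

```text
time_s: 7.05
position: [592.6, -24.1, 91.3]
tcp_rot: [3.115, 0.398, 0.001]
ft_force: [-2.6, -4.7, 14.8]
opening: 50.2
gripper_force: 68.4
```

carry_out(delta_pos=[[0,0,0],[0,0,0],[0,0,0],[0,0,0],[0,0,0],[0,0,0],[0,0,0],[0,0,0]], dr=[[0,0,0],[0,0,0],[0,0,0],[0,0,0],[0,0,0],[0,0,0],[0,0,0],[0,0,0]], grip=[100,100,100,100,100,100,100,100])

```text
time_s: 7.85
position: [592.0, -23.5, 89.2]
tcp_rot: [-3.116, -0.399, 0.0]
ft_force: [-0.6, 0.3, -0.1]
opening: 84.9
gripper_force: 0.0
```

carry_out(delta_pos=[[0,0,-0.015],[0,0,-0.03],[0,0,-0.035],[0,0,-0.035],[0,0,-0.034],[0,0,0],[0,0,0],[0,0,0]], dr=[[0,0,0],[0,0,0],[0,0,0],[0,0,0],[0,0,0],[0,0,0],[0,0,0],[0,0,0]], grip=[100,100,100,100,100,100,100,100])

```text
time_s: 8.65
position: [591.3, -23.6, 237.7]
tcp_rot: [-3.116, -0.399, 0.002]
ft_force: [0.1, -0.6, -0.6]
opening: 85.5
gripper_force: 0.0
```

Run:
```python
from h import *
a=snap('side','s4')['pixels'][130:350,170:390,::-1]; b=cv2.imread('pics/side1.png')[130:350,170:390]
cv2.imwrite('pics/c4.png',np.hstack([cv2.resize(b,(400,400)),cv2.resize(a,(400,400))]))
```

```text
(no output)
```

View pics/c4.png

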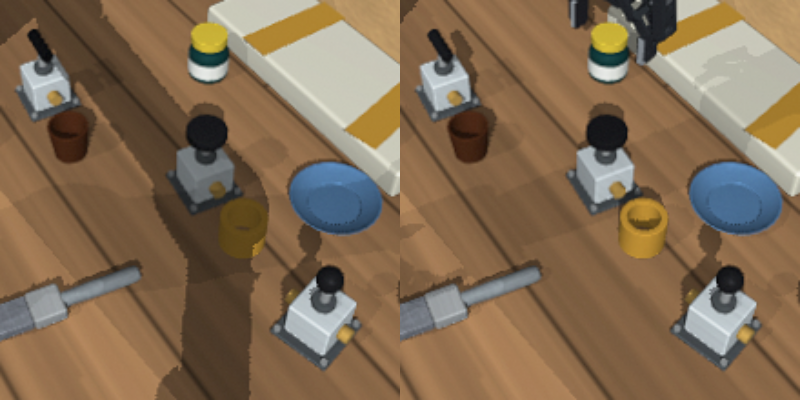

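After release, the mushroom disc is at (606,133), the same place as before at (206,133) plus the 400 px offset. The ball and bar are unchanged and the gripper is clear.

```bash
python3 -c "
from cell import env; print(env.hand_in())"
```

```text
the job is handed in; nothing more can be done
None
```

I pulled the mushroom knob out to its stop, held it out for about 1.5 s, pushed it fully home and released it; the ball and crossbar knobs were not touched, and the job was handed in at about 8.7 s (no verdict was returned).

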